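Snap the sprung stock support up to its working stop

TASK

Swing the folded stock support up and over, under the light bar, until its spring snaps it across against the far stop, and draw back so that it stands there untouched. Then press it again, lightly, against the stop to feel that it is firmly home, and leave it standing there. Do not bump the light bar or disturb the things lying around.

Things in the scene. Friction and masses are not known exactly. Their poses are not given: they have to be found in the camera images.
- rig: Fixed green base plate, 250 x 280 mm, 10 mm thick. Origin on the bench straight below the support's hinge axis; x points from the folded side to the far-stop side, y along the hinge axis, z up. It reaches x = -140 to +110 mm, y = +-140 mm. Steel hinge bracket 36 x 60 mm, 56 mm high. The folded arm lies on a rubber block 26 x 30 mm, 56 mm high, at x = -52 mm.
- hinge (a point): Middle of the hinge axis, 40 mm above the bench; axes as the rig's. The far stop is a dark steel post 50 mm wide, 75 mm high, at rig x = +45 to +59 mm, with a rubber pad facing the arm. The pad gives a little when pressed.
- stand (a joint): Support's angle about rig y, rad: 0 folded (leaning 0.95 from vertical to rig -x), grows swinging up and over to rig +x; upright 0.95, over-centre about 1.05, far stop 1.33 (leaning 0.38 to +x). Below over-centre the spring pushes back to folded (11 N at the red bar when folded, fading to none at over-centre); beyond, it snaps by itself to the stop, held by about 3 N at the bar.
- support: The swinging support: steel arm 12 mm thick, 30 mm wide, ending in a red cross-bar, 24 mm diameter, 100 mm long, with a dark flange (30 mm diameter, 4 mm) at each end. Origin on the hinge axis, z along the arm to the bar, y along the bar. Push it under the bar on its rig -x side: folded, the bar's underside is 110 mm above the bench and clear below.
- bar (a point): Centre of the red cross-bar, 140 mm from the hinge axis along the arm; 121 mm above the bench when folded, 180 mm when upright. At the far stop, a press on the bar works best square to the arm: towards rig +x and a little down.
- lamp: LED light bar fixed over the support; origin and axes as the rig's. Aluminium tube 22 mm diameter, 260 mm long, along y, at x = +28 mm, z = 280 mm, on two blue posts at x = +28, y = +-125 mm. An upright gripper pushing the red bar meets the tube before the far stop; one tilted about 40 degrees, fingers pointing to rig +x and down, passes in front of and below it.
- spray: Bystander: blue spray can with white top, 65 mm diameter, 190 mm high, upright; origin centre of its underside.
- bin: Bystander: open yellow bin, 130 x 100 x 70 mm; origin centre of its underside.
- driver: Bystander: screwdriver with red handle lying on the bench; origin at the middle, underneath.

How it is judged:
By the outcome, as a careful person would: the job done as asked, in the order asked, and still so for the second after the job is handed in, with the robot touching nothing.
It also fails if it takes over 45 s, if anything falls off the work surface, if the arm or the gripper's body presses on something with over 40 N, if the wrist force passes 120 N, or if a joint passes its speed limit or range.

ROBOT

A 6-joint arm with a two-finger parallel gripper is mounted at the origin on the work surface. World frame = base frame: x ahead of the robot, y to its left, z up, the work surface at z = 0. Lengths are in mm, angles in rad, forces in N, time in s.
With the tool pointing down it reaches from about 350 to 775 mm from the base axis. Payload 7.3 kg.
Tool frame: the origin (TCP) lies on the centre line of the jaws, within the pads' length; the fingertips stand 17 mm ahead of it and the grasp point (between the pads) lies 2 mm behind it; z points along the fingers, y is the line along which they close (so a half turn about z gives the same grasp; the last joint's range is limited). The gripper opens to 92 mm and grips with 3 to 60 N. Pads are 19 mm wide; open, the fingers measure 130 mm over their backs; the gripper's body (75 mm by 190 mm) begins 47 mm behind the grasp point.
Start: joints at [-1.352, 0.342, 1.524, -0, 1.275, -0.146], TCP at [187.323, -490.462, 243.741] pointing down, gripper open.
Joint ranges: [-2.53, 2.53], [-0.77, 2.02], [0.04, 2.7], [-1, 4.14], [0.28, 2.66], [-3.11, 3.11]. Speed limits (rad/s): [2.57, 2.57, 3.14, 3.14, 3.14, 3.14].

INTERFACE

Orientations are given as [roll, pitch, yaw] about the fixed x, y, z axes, in that order (R = Rz(yaw) Ry(pitch) Rx(roll)).
In Python, from plant import bot gives the robot as it stands. The module is installed in compiled form; this text tells all that it offers.
- The arm moves only by the shell command python3 -m pendant 'ROWS'. ROWS is JSON, a list of rows, each a list of 3 entries, a list of its own where there are three numbers: the shift along the world's x, y, z as a fraction of full scale, then the turn, a rotation vector about the world's x, y, z as a fraction of full scale, then the opening, from -1 (shut) to 1 (fully open), so that 0 is half open. In form: [[[tx, ty, tz], [rx, ry, rz], claw], ...]. A call has exactly 10 rows; each row shifts and turns the commanded pose from where the row before left it; what a row does not reach is not made up. Full scale, the value 1, is 30 mm for a shift and 0.12 rad for a turn. A row lasts 1/12 s, in which the tool goes at most 41.7 mm and 7.16 degrees, less where a joint would pass 70% of its speed; a pose out of reach is approached as far as the arm can. A call with a number of a shift or a turn outside -1 to 1 is refused whole. A call with a gripper value outside its range is refused whole. The fingers move at their own pace and stop on an object; the grip force is fixed at half the most. Time passes only in rows, so rows that do not move let the fingers close, or fill a call up. It gives the time, the measured TCP pose, the force, the opening and the grip force at its end, in the units of the state.
- bot.get_obs(): the state, without advancing time (a new reading comes with each control period).
- bot.capture(name): name is "scene" or "top"; returns the picture (400x640x3 uint8, blue, green, red); there is no depth.
- bot.camera_params(name): a dict with "fovy" (degrees; the focal length in pixels is half the picture's height over the tangent of half this angle, whatever the lens; pixels are square), "cx", "cy" (the principal point, pixels), "camera_from_world" (4x4, takes a point from world to camera coordinates). Camera axes: x right, y down, z forward; pixel columns grow to the right and rows downward; lengths in mm; the calibration is good to about 2 mm. A picture is of the moment at which its call begins. camera_params takes no time and is no camera call.
- bot.close_job(): hands the job in; it is judged then, once.
The state is a dict: "time": time; "joint_positions": joint angles; "dq": joint speeds; "tau": joint torques, N m; "tool_pos": TCP position; "tcp_rot": TCP orientation; "contact_force": force on the tool from outside, world axes, zero at the start; "moment": the same for the moment, N m; "grip_width": finger opening in mm; "finger_force": force on a finger pad.
Only numpy, scipy, OpenCV 4.12 (cv2) and the standard library are available. Lean on these libraries where they do the work, as an engineer would, in place of code of your own. Each camera call takes 0.05 s, during which the arm holds its last target. There are 200 camera calls.

## Working session

There is one attempt and no reset: what is moved stays moved. The work goes in short steps, Python scripts to look and compute and a shell command to move; the robot and the scene stay as the last step left them, time stands still between calls to the robot, and variables do not carry over. Pictures are saved under pics/ and viewed, at most 10 in all, crops included, and the job is handed in when it is done.

```bash
mkdir -p pics
python3 - <<'E'
from plant import bot
import cv2
for n in("scene","top"):
    cv2.imwrite(f"pics/{n}0.png",bot.capture(n)); print(n,bot.camera_params(n))
print(bot.get_obs())
E
```

```text
scene {'fovy': 55.46401357766451, 'cx': 317.85511104883204, 'cy': 201.99678604594226, 'camera_from_world': array([[ 1.31512673e-01,  9.91301178e-01,  5.13730547e-03,
        -1.08899078e+02],
       [ 8.12300188e-01, -1.04791814e-01, -5.73748272e-01,
        -3.85396361e+02],
       [-5.68218990e-01,  7.96282030e-02, -8.19015585e-01,
         1.15130595e+03],
       [ 0.00000000e+00,  0.00000000e+00,  0.00000000e+00,
         1.00000000e+00]])}
top {'fovy': 44.14497756787923, 'cx': 314.3382536259274, 'cy': 202.4061530677614, 'camera_from_world': array([[-1.26746595e-02, -9.99641871e-01, -2.35686844e-02,
         3.77956785e+01],
       [-9.84279567e-01,  1.66255204e-02, -1.75833232e-01,
         5.30581458e+02],
       [ 1.76162103e-01,  2.09695481e-02, -9.84137791e-01,
         9.42911542e+02],
       [ 0.00000000e+00,  0.00000000e+00,  0.00000000e+00,
         1.00000000e+00]])}
{'time': 0.1, 'joint_positions': array([-1.35194935e+00,  3.42621762e-01,  1.52492749e+00, -1.02896072e-05,
        1.27538800e+00, -1.45993973e-01]), 'dq': array([-8.37532308e-05,  5.78814696e-04, -2.49224908e-03,  1.36737455e-03,
       -1.33895683e-03,  1.82901292e-04]), 'tau': array([ 1.60264401e-03, -4.32004130e+01, -2.44694245e+01,  7.18266447e-02,
        5.25573897e-02, -6.37243056e-05]), 'tool_pos': array([ 187.26662812, -490.10091686,  243.12858591]), 'tcp_rot': array([-3.14026093e+00, -1.85871204e-04,  3.64843824e-01]), 'contact_force': array([-0.39658302,  0.12688335, -0.2873528 ]), 'moment': array([ 0.04348381, -0.05875086,  0.00710061]), 'finger_force': 0.0, 'grip_width': 91.6407717634308}
```

View pics/scene0.png

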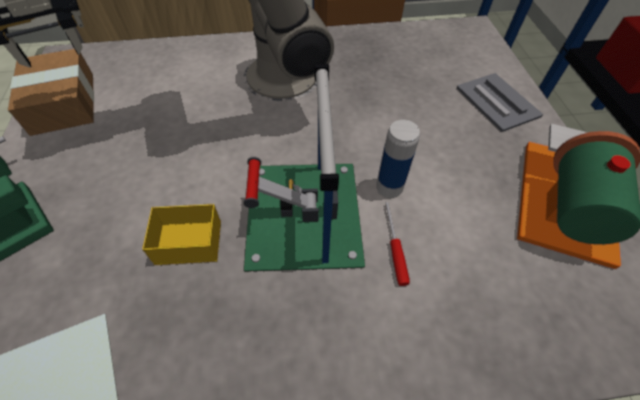

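View pics/top0.png

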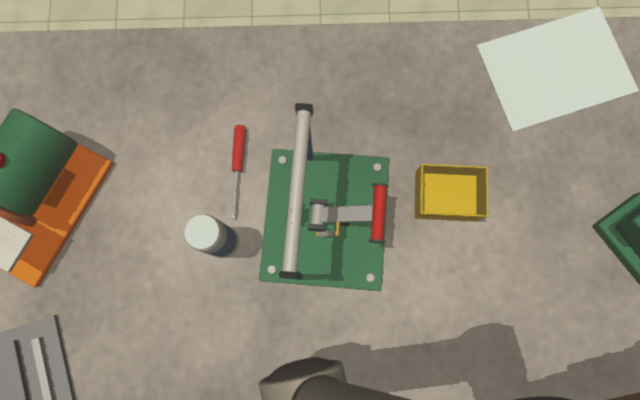

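```bash
cat > h.py <<'E'
import numpy as np
from plant import bot
def proj(n,P):
    c=bot.camera_params(n);T=c["camera_from_world"];f=200/np.tan(np.radians(c["fovy"]/2))
    q=np.asarray(P,float)@T[:3,:3].T+T[:3,3]
    return np.c_[c["cx"]+f*q[:,0]/q[:,2],c["cy"]+f*q[:,1]/q[:,2]]
def rig(p,P):
    c,s=np.cos(p[2]),np.sin(p[2]); P=np.asarray(P,float)
    return np.c_[p[0]+c*P[:,0]-s*P[:,1],p[1]+s*P[:,0]+c*P[:,1],P[:,2]]
E
python3 - <<'E'
from h import *
from scipy.optimize import least_squares
s=np.sin(.95);bx=-140*s;bz=40+140*np.cos(.95)
R=[(110,140,10),(110,-140,10),(-140,-140,10),(-140,140,10),(bx,-50,bz+12),(bx,50,bz+12),(28,-130,291),(28,130,291)]
top=[(260,280),(273,150),(389,157),(381,290),(380,185),(376,241),(304,106),(290,275)]
R2=[(-140,-140,10),(110,-140,10),(110,140,10),(bx,-50,bz),(bx,50,bz)]
sc=[(245,268),(364,267),(352,164),(249,203),(253,160)]
f=lambda p:np.r_[(proj("top",rig(p,R))-top).ravel(),(proj("scene",rig(p,R2))-sc).ravel()]
r=least_squares(f,[500,0,1.57],loss='soft_l1');print(r.x);print(f(r.x).reshape(-1,2).round(1))
p=r.x
def ground(n,uv,z):
    return least_squares(lambda q:(proj(n,[(q[0],q[1],z)])-uv).ravel(),[400,0]).x.round()
for nm,uv,z in(("can top",(204,233),190),("bin corners",(418,165),70),("bin",(487,168),70),("bin",(417,217),70),("bin",(487,219),70)): print(nm,ground("top",uv,z))
E
```

```text
[507.16953561  23.07996051   1.47469749]
[[-1.3  0.5]
 [-0.8 -2. ]
 [ 0.7 -0.3]
 [ 0.8  0.9]
 [ 1.2  0. ]
 [ 1.9 -1.8]
 [ 0.3  0.9]
 [-1.  -0.5]
 [-3.   1.3]
 [ 0.6 -1.5]
 [ 0.5 -2.1]
 [ 1.1 -1.8]
 [ 0.3  1.9]]
can top [456. 216.]
bin corners [ 599. -177.]
bin [ 590. -312.]
bin [ 495. -170.]
bin [ 489. -304.]
```

```bash
python3 -m pendant '[[[0.5,0.5,0.1],[0,0,0.45],0.09],[[0.5,0.5,0.1],[0,0,0.45],0.09],[[0.5,0.5,0.1],[0,0,0.45],0.09],[[0.5,0.5,0.1],[0,0,0.45],0.09],[[0.5,0.5,0.1],[0,0,0.45],0.09],[[0.5,0.5,0.1],[0,0,0.45],0.09],[[0.5,0.5,0.1],[0,0,0.45],0.09],[[0.5,0.5,0.1],[0,0,0.45],0.09],[[0.5,0.5,0.1],[0,0,0.45],0.09],[[0.5,0.5,0.1],[0,0,0.45],0.09]]'
python3 -m pendant '[[[0.5,0.5,0],[0,0,0.45],0.09],[[0.5,0.5,0],[0,0,0.45],0.09],[[0.5,0.5,0],[0,0,0.45],0.09],[[0.5,0.5,0],[0,0,0.45],0.09],[[0.5,0.5,0],[0,0,0.45],0.09],[[0.5,0.4,0],[0,0,0.45],0.09],[[0.5,0.4,0],[0,0,0.45],0.09],[[0.5,0.4,0],[0,0,0.45],0.09],[[0.5,0.4,0],[0,0,0.45],0.09],[[0.5,0.4,0],[0,0,0.45],0.09]]'
cat >> h.py <<'E'
from scipy.spatial.transform import Rotation as Ro
p=(507.2,23.1,1.4747)
def to(alpha,x,z,y=0):
    """shift (in full-scale units) and turn from the present pose to rig x,z at tilt alpha deg"""
    o=bot.get_obs(); W=rig(p,[(x,y,z)])[0]
    a=np.radians(alpha); Z=Ro.from_euler('z',p[2])
    t=Z.apply([np.sin(a),0,-np.cos(a)]); ya=Z.apply([0,-1,0])  # tool y
    ny=-ya
    now=Ro.from_euler('xyz',o['tcp_rot']); cur=now.as_matrix()
    if cur[:,1]@ya<0: ya=ny
    T=Ro.from_matrix(np.c_[np.cross(ya,t),ya,t])
    print('shift/30',((W-o['tool_pos'])/30).round(2),'turn/.12',((T*now.inv()).as_rotvec()/.12).round(2))
    c=rig((0,0,-p[2]),[o['tool_pos']-[p[0],p[1],0]])[0]
    tz=Z.inv().apply(cur[:,2])
    print('t',o['time'],'rig pos',c.round(1),'tool z rig',tz.round(3),'F rig',Z.inv().apply(o['contact_force']).round(1),'q',o['joint_positions'].round(2),'w',round(o['grip_width']))
E
python3 -c "
from h import *
to(40,-192,141)"
```

```text
time: 0.93
tool_pos: [337.8, -339.5, 273.6]
tcp_rot: [-3.141, -0.0, 0.907]
contact_force: [-0.1, -0.3, -1.0]
grip_width: 50.1
finger_force: 0.0
time: 1.77
tool_pos: [487.8, -204.6, 273.3]
tcp_rot: [-3.141, -0.0, 1.448]
contact_force: [-0.6, -0.3, -1.1]
grip_width: 50.2
finger_force: 0.0
shift/30 [ 0.03  1.22 -4.41] turn/.12 [ 5.78 -0.64  0.21]
t 1.7667 rig pos [-228.5   -2.6  273.3] tool z rig [ 0.     0.001 -1.   ] F rig [-0.4  0.5 -1.1] q [-0.54  0.33  1.46  0.    1.35 -0.42] w 50
```

```bash
python3 -m pendant '[[[0,0.1,-0.2],[0.58,-0.06,0.02],0.09],[[0,0.1,-0.2],[0.58,-0.06,0.02],0.09],[[0,0.1,-0.2],[0.58,-0.06,0.02],0.09],[[0,0.1,-0.2],[0.58,-0.06,0.02],0.09],[[0,0.1,-0.2],[0.58,-0.06,0.02],0.09],[[0,0.1,-0.2],[0.58,-0.06,0.02],0.09],[[0,0.1,-0.2],[0.58,-0.06,0.02],0.09],[[0,0.1,-0.2],[0.58,-0.06,0.02],0.09],[[0,0.1,-0.2],[0.58,-0.06,0.02],0.09],[[0,0.1,-0.2],[0.58,-0.06,0.02],0.09]]'
python3 -c "
from h import *
to(40,-192,141)"
```

```text
time: 2.6
tool_pos: [487.3, -175.5, 213.3]
tcp_rot: [-3.133, -0.703, 1.466]
contact_force: [0.1, -0.2, -0.3]
grip_width: 49.7
finger_force: 0.0
shift/30 [ 0.05  0.25 -2.41] turn/.12 [-0.05 -0.05  0.02]
t 2.6 rig pos [-199.6    0.8  213.3] tool z rig [ 0.647  0.003 -0.763] F rig [-0.2 -0.1 -0.3] q [-0.79  0.57  1.46  0.52  1.61 -0.8 ] w 50
```

```bash
python3 -m pendant '[[[0,0.05,-0.48],[0,0,0],0.09],[[0,0.05,-0.48],[0,0,0],0.09],[[0,0.05,-0.48],[0,0,0],0.09],[[0,0.05,-0.48],[0,0,0],0.09],[[0,0.05,-0.48],[0,0,0],0.09],[[0.03,0.26,-0.3],[0,0,0],0.09],[[0.03,0.26,-0.3],[0,0,0],0.09],[[0.03,0.26,-0.3],[0,0,0],0.09],[[0.03,0.26,-0.3],[0,0,0],0.09],[[0.03,0.26,-0.3],[0,0,0],0.09]]'
python3 - <<'E'
from h import *
import cv2
to(40,-134,111)
a=bot.capture("scene")[100:300,150:450];b=bot.capture("top")[80:320,200:500]
cv2.imwrite("pics/a1.png",cv2.hconcat([cv2.resize(a,(400,267)),cv2.resize(b[20:220],(400,267))]))
E
```

```text
time: 3.43
tool_pos: [491.7, -128.6, 96.0]
tcp_rot: [-3.132, -0.7, 1.466]
contact_force: [-0.6, 0.4, 0.6]
grip_width: 50.0
finger_force: 0.0
shift/30 [0.09 0.61 0.5 ] turn/.12 [-0.02 -0.06  0.02]
t 3.4333 rig pos [-152.4    0.9   96. ] tool z rig [ 0.644  0.004 -0.765] F rig [0.3 0.6 0.6] q [-0.73  0.68  1.63  0.56  1.34 -0.9 ] w 50
```

View pics/a1.png

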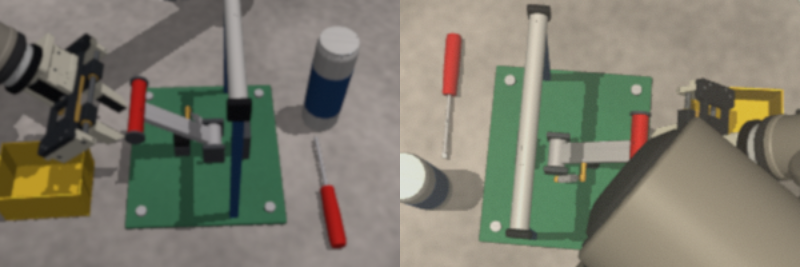

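Run:
```python
from h import *
a=np.radians(40);n=np.array([np.cos(a),np.sin(a)]);t=np.array([np.sin(a),-np.cos(a)])
prev=np.array([-152.4,96.]);pw=None
for f in np.r_[-.95:.16:12j]:
    q=np.array([140*np.sin(f),40+140*np.cos(f)])-21.5*n-5*t
    d=q-prev; w=Ro.from_euler('z',p[2]).apply([d[0],0,d[1]])/30
    print(round(f,2),q.round(),w.round(2)); prev=q
```

```text
-0.95 [-134.  111.] [0.06 0.63 0.51]
-0.85 [-125.  123.] [0.03 0.29 0.37]
-0.75 [-115.  133.] [0.03 0.33 0.34]
-0.65 [-104.  142.] [0.03 0.36 0.3 ]
-0.55 [-92. 150.] [0.04 0.39 0.26]
-0.45 [-80. 156.] [0.04 0.41 0.22]
-0.34 [-67. 162.] [0.04 0.43 0.18]
-0.24 [-53. 166.] [0.04 0.45 0.14]
-0.14 [-40. 169.] [0.04 0.46 0.09]
-0.04 [-26. 170.] [0.04 0.47 0.04]
0.06 [-11. 170.] [ 0.05  0.47 -0.  ]
0.16 [  3. 168.] [ 0.04  0.47 -0.05]
```

```bash
python3 -m pendant '[[[0.02,0.21,0.17],[0,0,0],0.09],[[0.02,0.21,0.17],[0,0,0],0.09],[[0.02,0.21,0.17],[0,0,0],0.09],[[0.02,0.15,0.18],[0,0,0],0.09],[[0.02,0.15,0.18],[0,0,0],0.09],[[0.02,0.16,0.17],[0,0,0],0.09],[[0.02,0.16,0.17],[0,0,0],0.09],[[0.02,0.18,0.15],[0,0,0],0.09],[[0.02,0.18,0.15],[0,0,0],0.09],[[0,0,0],[0,0,0],0.09]]'
python3 - <<'E'
from h import *
import cv2
to(40,-104,142)
a=bot.capture("scene")[100:300,150:450]
cv2.imwrite("pics/a2.png",cv2.resize(a,(600,400)))
E
```

```text
time: 4.37
tool_pos: [497.9, -82.6, 143.4]
tcp_rot: [-3.138, -0.693, 1.47]
contact_force: [-1.9, -10.7, -1.7]
grip_width: 49.8
finger_force: 4.6
shift/30 [-0.02  0.07 -0.05] turn/.12 [ 0.04 -0.02  0.02]
t 4.3667 rig pos [-106.1   -0.8  143.4] tool z rig [ 0.639  0.    -0.769] F rig [-10.9   0.9  -1.7] q [-0.66  0.58  1.66  0.59  1.36 -0.82] w 50
```

View pics/a2.png

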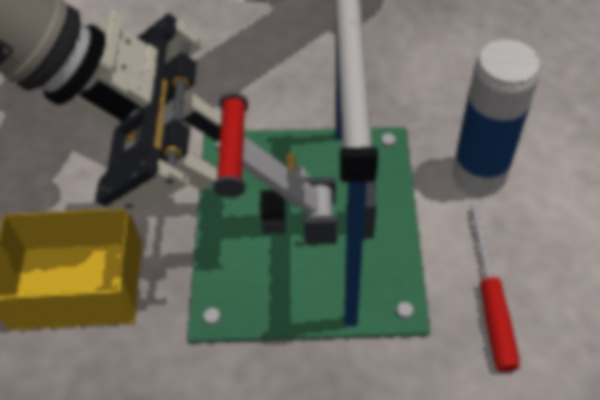

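```bash
python3 -m pendant '[[[0.02,0.19,0.13],[0,0,0],0.09],[[0.02,0.2,0.13],[0,0,0],0.09],[[0.02,0.2,0.11],[0,0,0],0.09],[[0.02,0.21,0.11],[0,0,0],0.09],[[0.02,0.22,0.09],[0,0,0],0.09],[[0.02,0.22,0.09],[0,0,0],0.09],[[0.02,0.22,0.07],[0,0,0],0.09],[[0.02,0.22,0.07],[0,0,0],0.09],[[0.02,0.23,0.05],[0,0,0],0.09],[[0.02,0.23,0.04],[0,0,0],0.09]]'
python3 - <<'E'
from h import *
import cv2
to(40,-40,169)
a=bot.capture("scene")[100:300,150:450]
cv2.imwrite("pics/a3.png",cv2.resize(a,(600,400)))
E
```

```text
time: 5.25
tool_pos: [503.7, -16.8, 169.8]
tcp_rot: [-3.136, -0.697, 1.468]
contact_force: [0.2, -4.2, -0.7]
grip_width: 50.4
finger_force: 1.5
shift/30 [-0.01  0.   -0.03] turn/.12 [ 0.   -0.03  0.02]
t 5.25 rig pos [-40.   -0.4 169.8] tool z rig [ 0.642  0.001 -0.766] F rig [-4.1 -0.6 -0.7] q [-0.55  0.51  1.7   0.63  1.34 -0.73] w 50
```

View pics/a3.png

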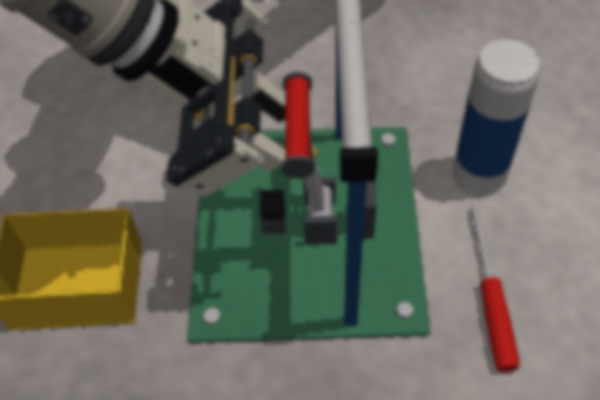

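```bash
python3 -m pendant '[[[0.02,0.23,0.02],[0,0,0],0.09],[[0.02,0.23,0.02],[0,0,0],0.09],[[0.02,0.23,0],[0,0,0],0.09],[[0.02,0.23,0],[0,0,0],0.09],[[0.02,0.2,-0.02],[0,0,0],0.09],[[0.02,0.2,-0.02],[0,0,0],0.09],[[0.02,0.1,-0.01],[0,0,0],0.09],[[0,0,0],[0,0,0],0.09],[[0,0,0],[0,0,0],0.09],[[0,0,0],[0,0,0],0.09]]'
python3 - <<'E'
from h import *
import cv2
to(40,3,168)
a=bot.capture("scene")[100:300,150:450]
cv2.imwrite("pics/a4.png",cv2.resize(a,(600,400)))
for f in (-.1,.1,.38):
    print(f,proj("scene",rig(p,[(140*np.sin(f),y,40+140*np.cos(f)) for y in(-50,50)])).round())
E
```

```text
time: 6.13
tool_pos: [507.5, 26.0, 168.4]
tcp_rot: [-3.133, -0.7, 1.467]
contact_force: [-1.2, 0.1, -0.8]
grip_width: 49.7
finger_force: 0.0
shift/30 [ 0.    0.   -0.01] turn/.12 [-0.02 -0.05  0.02]
t 6.1333 rig pos [  2.9  -0.  168.4] tool z rig [ 0.644  0.003 -0.765] F rig [-0.   1.2 -0.8] q [-0.48  0.5   1.74  0.67  1.29 -0.69] w 50
-0.1 [[301. 181.]
 [300. 141.]]
0.1 [[316. 181.]
 [315. 141.]]
0.38 [[337. 184.]
 [334. 144.]]
```

View pics/a4.png

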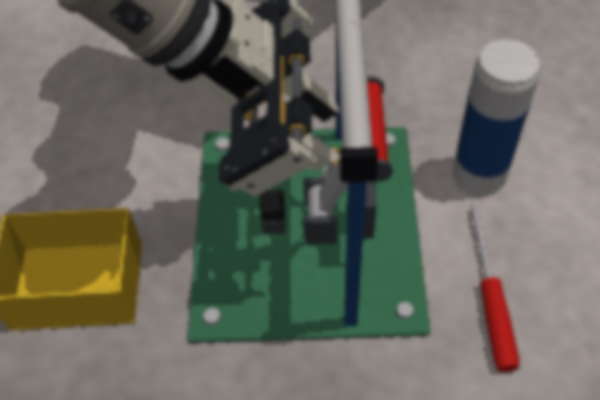

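```bash
python3 -m pendant '[[[-0.03,-0.35,0.06],[0,0,0],0.09],[[-0.03,-0.35,0.06],[0,0,0],0.09],[[-0.03,-0.35,0.06],[0,0,0],0.09],[[-0.03,-0.35,0.06],[0,0,0],0.09],[[-0.03,-0.35,0.06],[0,0,0],0.09],[[0,0,0],[0.35,-0.04,0],0.09],[[0,0,0],[0.35,-0.04,0],0.09],[[0,0,0],[0.35,-0.04,0],0.09],[[0,0,0],[0.35,-0.04,0],0.09],[[0,0,0],[0,0,0],0.09]]'
python3 - <<'E'
from h import *
import cv2
to(50,-8,221)
a=bot.capture("scene")[100:300,150:450]
cv2.imwrite("pics/a5.png",cv2.resize(a,(600,400)))
E
```

```text
time: 7.02
tool_pos: [502.6, -27.3, 176.5]
tcp_rot: [-3.132, -0.872, 1.464]
contact_force: [-0.5, 0.4, -0.4]
grip_width: 49.9
finger_force: 0.0
shift/30 [0.13 1.41 1.48] turn/.12 [-0.   -0.05  0.03]
t 7.0167 rig pos [-50.6  -0.3 176.5] tool z rig [ 0.766  0.001 -0.643] F rig [ 0.3  0.5 -0.4] q [-0.63  0.58  1.68  0.72  1.46 -0.83] w 50
```

View pics/a5.png

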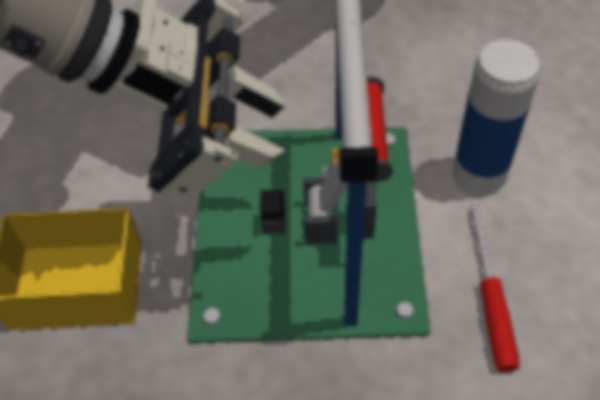

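```bash
python3 -m pendant '[[[0.03,0.28,0.3],[0,0,0],0.09],[[0.03,0.28,0.3],[0,0,0],0.09],[[0.03,0.28,0.3],[0,0,0],0.09],[[0.03,0.28,0.3],[0,0,0],0.09],[[0.03,0.28,0.3],[0,0,0],0.09],[[0.02,0.19,-0.16],[0,0,0],0.09],[[0.02,0.19,-0.16],[0,0,0],0.09],[[0.02,0.19,-0.16],[0,0,0],0.09],[[0.01,0.15,-0.13],[0,0,0],0.09],[[0.01,0.15,-0.13],[0,0,0],0.09]]'
python3 -c "
from h import *
to(50,30,189)"
```

```text
time: 7.9
tool_pos: [509.6, 42.3, 199.2]
tcp_rot: [-3.133, -0.869, 1.467]
contact_force: [0.7, 0.1, -1.0]
grip_width: 49.7
finger_force: 0.0
shift/30 [ 0.02  0.36 -0.34] turn/.12 [ 0.02 -0.05  0.01]
t 7.9 rig pos [ 19.3  -0.5 199.2] tool z rig [ 0.764  0.002 -0.645] F rig [ 0.2 -0.7 -1. ] q [-0.51  0.51  1.73  0.78  1.42 -0.75] w 50
```

```bash
python3 -m pendant '[[[0,0.05,-0.043],[0,0,0],0.09],[[0.01,0.05,-0.043],[0,0,0],0.09],[[0,0.05,-0.043],[0,0,0],0.09],[[0.01,0.05,-0.043],[0,0,0],0.09],[[0,0.05,-0.043],[0,0,0],0.09],[[0,0.05,-0.043],[0,0,0],0.09],[[0,0.025,-0.02],[0,0,0],0.09],[[0,0.025,-0.02],[0,0,0],0.09],[[0,0,0],[0,0,0],0.09],[[0,0,0],[0,0,0],0.09]]'
python3 -c "
from h import *
to(50,30,189)"
```

```text
time: 8.73
tool_pos: [510.5, 52.2, 191.3]
tcp_rot: [-3.136, -0.869, 1.468]
contact_force: [-0.2, 0.5, 0.2]
grip_width: 49.8
finger_force: 0.0
shift/30 [-0.01  0.03 -0.08] turn/.12 [ 0.03 -0.04  0.01]
t 8.7333 rig pos [ 29.3  -0.4 191.3] tool z rig [ 0.763  0.001 -0.646] F rig [0.5 0.2 0.2] q [-0.49  0.52  1.74  0.8   1.39 -0.76] w 50
```

No contact yet; continue 1 mm at a time.

```bash
python3 -m pendant '[[[0,0.025,-0.02],[0,0,0],0.09],[[0,0.025,-0.02],[0,0,0],0.09],[[0,0,0],[0,0,0],0.09],[[0,0.025,-0.02],[0,0,0],0.09],[[0,0,0],[0,0,0],0.09],[[0,0.025,-0.02],[0,0,0],0.09],[[0,0,0],[0,0,0],0.09],[[0,0,0],[0,0,0],0.09],[[0,0,0],[0,0,0],0.09],[[0,0,0],[0,0,0],0.09]]'
python3 -c "
from h import *
to(50,30,189)"
```

```text
time: 9.57
tool_pos: [510.5, 54.8, 189.2]
tcp_rot: [-3.136, -0.868, 1.469]
contact_force: [-3.1, -6.0, 3.7]
grip_width: 49.8
finger_force: 3.5
shift/30 [-0.01 -0.06 -0.01] turn/.12 [ 0.03 -0.03  0.01]
t 9.5667 rig pos [ 31.9  -0.2 189.2] tool z rig [ 0.763  0.001 -0.646] F rig [-6.3  2.5  3.7] q [-0.49  0.52  1.75  0.8   1.38 -0.76] w 50
```

```bash
python3 -m pendant '[[[0,0.025,-0.02],[0,0,0],0.09],[[0,0,0],[0,0,0],0.09],[[0,0.013,-0.01],[0,0,0],0.09],[[0,0,0],[0,0,0],0.09],[[0,0,0],[0,0,0],0.09],[[0,0,0],[0,0,0],0.09],[[0,0,0],[0,0,0],0.09],[[0,0,0],[0,0,0],0.09],[[0,0,0],[0,0,0],0.09],[[0,0,0],[0,0,0],0.09]]'
python3 -c "
from h import *
to(50,30,189)"
```

```text
time: 10.4
tool_pos: [510.6, 55.1, 189.0]
tcp_rot: [-3.138, -0.868, 1.47]
contact_force: [-6.4, -13.3, 11.7]
grip_width: 50.1
finger_force: 8.8
shift/30 [-0.02 -0.07 -0.  ] turn/.12 [ 0.04 -0.02  0.02]
t 10.4 rig pos [ 32.2  -0.3 189. ] tool z rig [ 0.763  0.    -0.647] F rig [-13.8   5.1  11.7] q [-0.49  0.52  1.75  0.8   1.38 -0.76] w 50
```

Firmly home (about 18 N with only 0.4 mm of give). Draw back.

```bash
python3 -m pendant '[[[0,-0.1,0.085],[0,0,0],0.09],[[-0.01,-0.15,0.13],[0,0,0],0.09],[[-0.02,-0.25,0.2],[0,0,0],0.09],[[-0.02,-0.25,0.2],[0,0,0],0.09],[[-0.02,-0.25,0.2],[0,0,0],0.09],[[-0.02,-0.25,0.2],[0,0,0],0.09],[[-0.03,-0.3,0.15],[0,0,0],0.09],[[-0.03,-0.4,0.1],[0,0,0],0.09],[[-0.03,-0.4,0.1],[0,0,0],0.09],[[-0.03,-0.4,0.1],[0,0,0],0.09]]'
python3 -m pendant '[[[-0.03,-0.3,0.1],[0,0,0],0.09],[[-0.03,-0.3,0.1],[0,0,0],0.09],[[0,0,0],[0,0,0],0.09],[[0,0,0],[0,0,0],0.09],[[0,0,0],[0,0,0],0.09],[[0,0,0],[0,0,0],0.09],[[0,0,0],[0,0,0],0.09],[[0,0,0],[0,0,0],0.09],[[0,0,0],[0,0,0],0.09],[[0,0,0],[0,0,0],0.09]]'
python3 - <<'E'
from h import *
import cv2
to(50,-60,240)
cv2.imwrite("pics/a6.png",bot.capture("scene"))
E
```

```text
time: 11.23
tool_pos: [504.0, -27.5, 232.2]
tcp_rot: [-3.135, -0.869, 1.468]
contact_force: [-0.6, 0.1, -0.3]
grip_width: 50.2
finger_force: 0.0
time: 12.07
tool_pos: [502.3, -43.9, 238.0]
tcp_rot: [-3.135, -0.869, 1.469]
contact_force: [0.8, -0.5, -0.2]
grip_width: 49.6
finger_force: 0.0
shift/30 [-0.03  0.24  0.07] turn/.12 [ 0.03 -0.04  0.01]
t 12.0667 rig pos [-67.2  -1.6 238. ] tool z rig [ 0.764  0.002 -0.646] F rig [-0.4 -0.8 -0.2] q [-0.65  0.5   1.6   0.7   1.59 -0.75] w 50
```

View pics/a6.png

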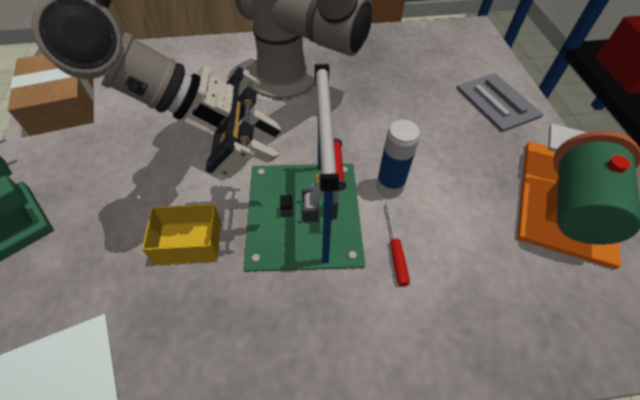

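The bar stands at the far stop (339,160). The gripper is clear of it, and the can, bin and screwdriver haven't moved.

```bash
python3 -c "
from plant import bot
print(bot.close_job())"
```

```text
the job is handed in; nothing more can be done
None
```

The support snapped over to the far stop and stood there untouched. I pressed it again with about 18 N, a bit more than a feather-light touch, and it gave only about 0.4 mm. It is left standing with the robot clear, the light bar and the things lying around show no sign of being touched, and the job was handed in at about 12 s.

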